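Lock the key machine's carriage for the drive

TASK

Before the van drives off, lock the key machine's carriage: take the T-headed lock pin out of its holder, pass its head through the slot in the machine's steel plate, press it gently down against the spring as far as it goes, give it a quarter turn and let it rise into its catch, so that it stays locked upright in the machine when let go. Do not force it, and leave the padlock, screwdriver and can where they are.

Things in the scene. Friction and masses are not known exactly. Their poses are not given: they have to be found in the camera images.
- pin_grip (a point): Centre of the grip bar on top of the loose steel T-headed lock pin, which starts upright in its holder. Grip bar: upright flat bar 44 long (x) by 14 thick (y) by 30 mm high, parallel to the T-head. Below it a round hub, 42 mm diameter, 10 thick, its top 15 mm and underside 25 mm under this point. z up along the shank; a half turn about z gives the same pin.
- pin_head (a point): Centre of the pin's T-head, on the pin's axis 73.5 mm below pin_grip, same axes. The head is a bar 28 long (x) by 9 wide (y) by 9 mm high, its underside and lower ends rounded (a lead-in); its underside is 4.5 mm below this point. Shank between head and hub: 8 mm diameter, 44 mm long.
- pin: The same lock pin as a whole, one rigid piece of 0.14 to 0.28 kg. Origin: centre of the T-head's underside, 78 mm below pin_grip, same axes.
- holder_top (a point): White plastic block 70 x 70 x 66 mm fixed on the bench, with a round blind hole 33 mm in diameter in which the pin stands, its hub resting on the block's top. The point is the centre of the hole's mouth, at the top. x and y along its sides, z up.
- slot (a point): Centre of the slot's mouth, at the top face of the steel foot plate (100 x 90 mm, 8 mm thick, 74 mm above the bench, fixed) on the key machine. Slot 30.5 mm long (x) by 11.5 mm wide (y), right through the plate; z up. Locked, the T-head lies across it, along y, its underside 22 to 42 mm under the plate's top; the hub then stands 11 to 31 mm clear of the plate.
- under_slot (a point): Plate's underside on the slot's axis, 8 mm below slot, same axes. Below it, unseen, the catch: the slot goes on, then a round space where the head can turn, either way. The catch's height differs by up to 20 mm between machines and is not measured: feel for it. A sprung plunger meets the head's underside 19 to 39 mm under the plate's top, with 4 N, rising 0.6 N/mm to 9 N at a hard stop.
- machine: Grey key machine, fixed: base 230 x 340 mm, 66 high. Origin on the bench below the slot, same axes. Near the slot on its -y side: vice carriage (from 70 mm off, 26 mm over the plate) and housing (from 135 mm off, 108 mm over the plate). It may take up to 30 N from the pin; 15 N of push is surely on the hard stop.
- catch_floor (a point): Middle of the range of the hard stop, on the slot's axis, 38 mm under the plate's top; the real stop for the head's underside is up to 10 mm above or below. The head turns only in the last 3 mm above the real stop; higher, the slot holds it. After a quarter turn, eased up or let go, it rises 6 mm from the stop into a cross groove 3 mm deep that holds it within 6 degrees.
- padlock: Bystander: brass padlock lying flat, body 45 x 50 x 24 mm, shackle towards its +x. Origin under the body's centre.
- screwdriver: Bystander: screwdriver lying on the bench, about 200 mm long along its x.
- can: Bystander: aluminium spray can standing, 52 mm in diameter, 110 mm high. Origin at the centre of its underside.
Mind the look-alikes: they are no part of the job. Leave any blue or turquoise look-alike of the pin alone.

How it is judged:
On the way, in this order (a step that is already met when the one before it is completed fails the run):
1. the T-head has passed down through the plate along the slot, not yet turned (z of pin_head in the frame of slot below -0.013 m and horizontal distance between pin_head and slot below 0.005 m and angle between the x axis of pin_head and the x axis of slot, either way round below 0.3 rad).
2. the pin has been turned a quarter turn below the slot (z of pin_head in the frame of slot below -0.0155 m and horizontal distance between pin_head and slot below 0.005 m and angle between the x axis of pin_head and the y axis of slot, either way round below 0.2 rad), for 0.1 s.
At the end, for the whole second after the job is handed in: The pin is locked in the machine and at rest (slower than 0.02 m/s): its T-head is under the plate (head centre 15.5 to 40 mm below the plate's top and within 4 mm of the slot's axis), lies across the slot within 0.14 rad (8 degrees), and the pin stands upright within 0.12 rad (z of pin_head in the frame of slot between -0.04 and -0.0155 m and horizontal distance between pin_head and slot below 0.004 m and angle between the x axis of pin_head and the y axis of slot, either way round below 0.14 rad and angle between pin_head's own z axis and vertical below 0.12 rad and linear speed of pin below 0.02 m/s); the robot touches nothing.
It fails at once if the pin is forced: more than 30 N between pin and machine (contact force between pin and machine above 30 N).
It fails at once if the padlock is displaced by more than 30 mm (distance of padlock from where it was at the start of the episode above 0.03 m).
It fails at once if the screwdriver is displaced by more than 30 mm (distance of screwdriver from where it was at the start of the episode above 0.03 m).
It fails at once if the can is displaced by more than 30 mm (distance of can from where it was at the start of the episode above 0.03 m).
It also fails if it takes over 58 s, if anything falls off the work surface, if the arm or the gripper's body presses on something with over 40 N, if the wrist force passes 120 N, or if a joint passes its speed limit or range.

ROBOT

A 6-joint arm with a two-finger parallel gripper is mounted at the origin on the work surface. World frame = base frame: x ahead of the robot, y to its left, z up, the work surface at z = 0. Lengths are in m, angles in rad, forces in N, time in s.
With the tool pointing down it reaches from about 0.25 to 0.725 m from the base axis. Payload 9.7 kg.
Tool frame: the origin (TCP) lies on the mounting face of the last link; the fingertips stand 173 mm ahead of it and the grasp point (between the pads) lies 155 mm ahead of it; z points along the fingers, y is the line along which they close (so a half turn about z gives the same grasp; the last joint's range is limited). The gripper opens to 85 mm and grips with 20 to 120 N. Pads are 22 mm wide; open, the fingers measure 114 mm over their backs; the gripper's body (76 mm by 85 mm) begins 54 mm behind the grasp point. The pads swing forward as they close: fully open they stand 13 mm farther back than shut.
Start: joints at [1.317, 0.087, 0.176, 1.66, 0, 1.571], TCP at [0.138, 0.532, 0.405] pointing down, gripper open.
Joint ranges: [-3.13, 3.13], [-0.85, 1.81], [-1.15, 1.24], [-2.2, 2.28], [-1.44, 1.52], [-3.14, 3.14]. Speed limits (rad/s): [2.22, 2.22, 2.57, 3.14, 3.14, 3.14].

INTERFACE

Orientations are given as a 3x3 rotation matrix whose columns are the frame's x, y, z axes.
In Python, from rig import arm, get_image, get_calibration gives the robot as it stands. The module is installed in compiled form; this text tells all that it offers.
- The arm moves only by the tool servo_tool, never from a script. Its argument "deltas" is a list of rows, each a list of 3 entries, a list of its own where there are three numbers: the shift along the tool's x, y, z in cm, then the turn, a rotation vector about the tool's x, y, z in rad, then the finger opening in cm, from 0 to 8.54. A call has 1 to 5 rows; each row shifts and turns the commanded pose from where the row before left it, along the tool's axes as they then stand; what a row does not reach is not made up. A row lasts 1/12 s, in which the tool goes at most 41.7 mm and 7.16 degrees, less where a joint would pass 70% of its speed; a pose out of reach is approached as far as the arm can. A call with a gripper value outside its range is refused whole. The fingers move at their own pace and stop on an object; "grip_force" is the grip in N (left out, the last holds). Time passes only in rows, so rows that do not move let the fingers close. It gives the time, the measured TCP pose, the force, the opening and the grip force at its end, in the units of the state.
- arm.read_state(): the state, without advancing time (a new reading comes with each control period).
- get_image(name): name is "side" or "top" or "wrist"; returns the picture (384x512x3 uint8, red, green, blue); there is no depth.
- get_calibration(name): a dict with "intrinsics" (3x3 intrinsics, pixels), "rvec" (rotation vector, rad) and "tvec" (3), from world to camera coordinates, as OpenCV has them. Camera axes: x right, y down, z forward; pixel columns grow to the right and rows downward; lengths in m; the calibration is good to about 2 mm. A picture is of the moment at which its call begins: read the wrist's pose just before it. get_calibration takes no time and is no camera call; for the wrist camera it gives the pose at the moment of the call.
- arm.hand_in(): hands the job in; it is judged then, once.
The state is a dict: "t": time; "q": joint angles; "dq": joint speeds; "joint_efforts": joint torques, N m; "ee_pos": TCP position; "orientation": TCP orientation; "ft_force": force on the tool from outside, world axes, zero at the start; "moment": the same for the moment, N m; "grip_width": finger opening in m; "grip_force": force on a finger pad.
Only numpy, scipy, OpenCV 4.12 (cv2) and the standard library are available. Lean on these libraries where they do the work, as an engineer would, in place of code of your own. Each camera call takes 0.05 s, during which the arm holds its last target. There are 200 camera calls.

## Working session

There is one attempt and no reset: what is moved stays moved. The work goes in short steps, Python scripts to look and compute and a tool call to move; the robot and the scene stay as the last step left them, time stands still between calls to the robot, and variables do not carry over. Pictures are saved under pics/ and viewed, at most 10 in all, crops included, and the job is handed in when it is done.

Besides the shell and the picture viewer there is one more tool, called after "Request:" in YAML: its name, and indented under it one key for each argument. servo_tool: Moves the arm, as the interface text tells. Its arguments: {"type":"object","properties":{"deltas":{"type":"array","items":{"type":"array"}},"grip_force":{"type":"number"}},"required":["deltas"]}

```bash
mkdir -p pics
python3 - <<'E'
from rig import arm,get_image,get_calibration
import cv2,numpy as np
a=get_image("top");b=get_image("side")
cv2.imwrite("pics/a.png",a[:,:,::-1]);cv2.imwrite("pics/b.png",b[:,:,::-1])
for n in("top","side","wrist"):
  c=get_calibration(n);R=cv2.Rodrigues(np.array(c["rvec"]))[0];print(n,np.round(c["intrinsics"],1).tolist(),(-R.T@np.array(c["tvec"]).ravel()).round(3),R.round(2).tolist())
s=arm.read_state();print(s)
E
```

```text
top [[383.8, 0.0, 257.5], [0.0, 383.8, 188.8], [0.0, 0.0, 1.0]] [0.365 0.084 0.995] [[0.02, -1.0, 0.01], [-0.98, -0.02, -0.18], [0.18, -0.01, -0.98]]
side [[425.9, 0.0, 253.0], [0.0, 425.9, 197.6], [0.0, 0.0, 1.0]] [ 0.046 -0.496  0.83 ] [[0.73, -0.68, -0.01], [-0.47, -0.5, -0.72], [0.49, 0.54, -0.69]]
wrist [[271.4, 0.0, 254.7], [0.0, 271.4, 191.9], [0.0, 0.0, 1.0]] [0.064 0.552 0.373] [[0.25, 0.97, -0.0], [0.92, -0.24, 0.3], [0.29, -0.08, -0.95]]
{'t': 0.1, 'q': array([1.31698493e+00, 8.73695695e-02, 1.75220806e-01, 1.65980726e+00,
       5.92486721e-06, 1.57079436e+00]), 'dq': array([-1.54052258e-03, -8.55364419e-04,  7.50926148e-04,  6.18974290e-05,
       -3.59444020e-04,  1.09869153e-03]), 'joint_efforts': array([ 4.69370589e-04, -5.21561909e+01,  4.65650833e+01,  1.59482349e-02,
       -4.91190747e-06, -1.08535875e-05]), 'ee_pos': array([0.13809975, 0.53237218, 0.40407719]), 'orientation': array([[-9.67962923e-01,  2.51092995e-01, -2.96929113e-04],
       [ 2.51093170e-01,  9.67962274e-01, -1.12105492e-03],
       [ 5.92714175e-06, -1.15969647e-03, -9.99999328e-01]]), 'ft_force': array([0.78237395, 1.34775418, 0.32613319]), 'moment': array([0.00711686, 0.03607241, 0.03761239]), 'grip_force': 0.0, 'grip_width': 0.08536651898718053}
```

View pics/a.png

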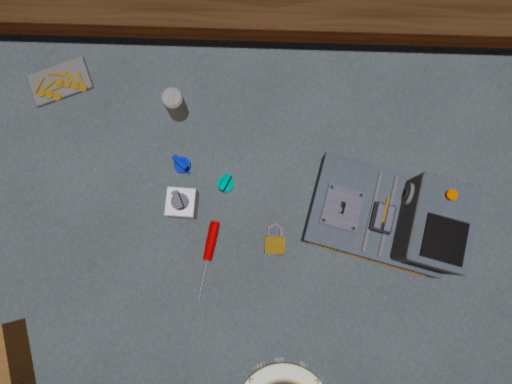

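View pics/b.png

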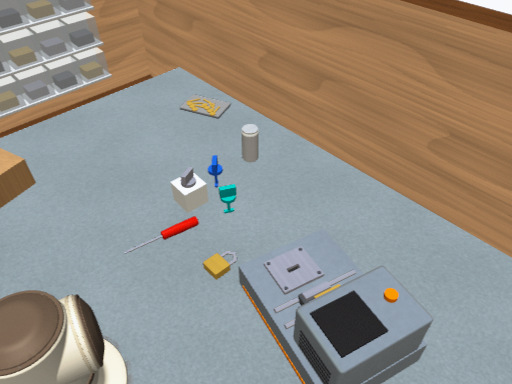

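Top view: white holder with the grey pin at (180,200), blue (181,163) and turquoise (226,183) look-alikes, slot in the plate at (343,208), padlock (275,243), screwdriver (210,245) and can (173,98). The side view agrees. Next I'll measure both targets.

```bash
cat > h.py <<'E'
from rig import arm,get_image,get_calibration
import cv2,numpy as np
def cast(n,px,z,c=None):
    c=c or get_calibration(n);R=cv2.Rodrigues(np.array(c["rvec"]))[0];o=-R.T@np.array(c["tvec"]).ravel()
    p=cv2.undistortPoints(np.array(px,float).reshape(-1,1,2),np.array(c["intrinsics"]),None).reshape(-1,2)
    d=np.c_[p,np.ones(len(p))]@R
    return o+d*((z-o[2])/d[:,2])[:,None]
def rect(m):
    k=cv2.findContours(m.astype(np.uint8),cv2.RETR_EXTERNAL,cv2.CHAIN_APPROX_NONE)[0]
    return max(k,key=cv2.contourArea)
E
python3 - <<'E'
from h import *
a=cv2.imread("pics/a.png");b=cv2.imread("pics/b.png")
f=lambda im,x,y,s:cv2.resize(im[y-s:y+s,x-s:x+s],(300,300),interpolation=cv2.INTER_NEAREST)
cv2.imwrite("pics/c.png",np.vstack([np.hstack([f(a,180,200,25),f(a,343,208,25)]),np.hstack([f(b,189,188,25),f(b,293,268,25)])]))
w=rect(a[170:230,150:210].min(2)>175)
r=cv2.boxPoints(cv2.minAreaRect(w))+[150,170]
P=cast("top",r,.066);print("holder",r.round(1).tolist(),P.round(4).tolist(),P.mean(0))
m=a[195:222,332:354].max(2)<70
s=rect(m);(c,wh,an)=cv2.minAreaRect(s);print("slot",c,wh,an,cast("top",[[c[0]+332,c[1]+195]],.074))
print(cast("top",[[343,208],[180,200]],.074))
E
```

```text
holder [[164.3, 214.2], [166.3, 186.3], [194.8, 188.3], [192.8, 216.2]] [[0.4645, 0.2984, 0.066], [0.5331, 0.298, 0.066], [0.5298, 0.2282, 0.066], [0.4611, 0.2295, 0.066]] [0.49711643 0.26351504 0.066     ]
slot (11.0, 12.5) (9.0, 2.0) 90.0 [[ 0.4899135 -0.1339933  0.074    ]]
[[ 0.48869177 -0.13397151  0.074     ]
 [ 0.49883929  0.26107209  0.074     ]]
```

View pics/c.png

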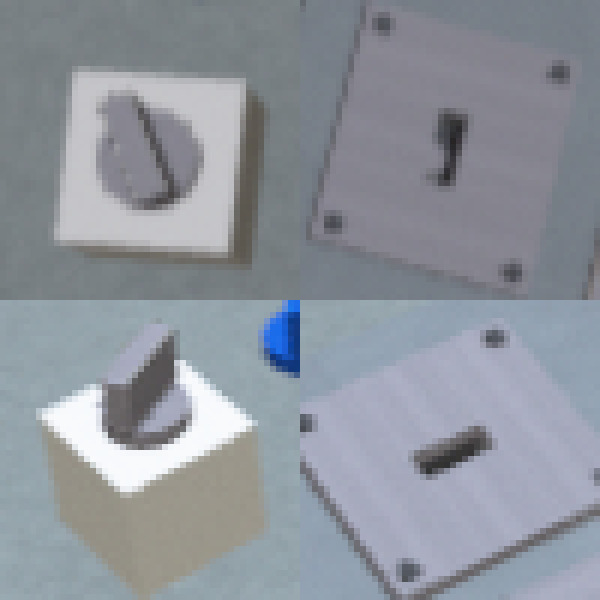

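Crop: the pin's bar runs about 23° off world x, and the slot about −14°. I'll move the wrist camera over the pin.

Request:
servo_tool:
  deltas:
    - [[-3.18, -1.32, 0], [0, 0, 0], 8.5]
    - [[-3.18, -1.32, 0], [0, 0, 0], 8.5]
    - [[-3.18, -1.32, 0], [0, 0, 0], 8.5]
    - [[-3.18, -1.32, 0], [0, 0, 0], 8.5]
    - [[-3.18, -1.32, 0], [0, 0, 0], 8.5]

```text
t: 0.52
ee_pos: [0.2764, 0.4274, 0.4044]
orientation: [[-0.968, 0.251, -0.0], [0.251, 0.968, -0.0], [0.0, -0.001, -1.0]]
ft_force: [0.4, 0.4, -0.4]
grip_width: 0.085
grip_force: 0.0
```

Request:
servo_tool:
  deltas:
    - [[-3.18, -1.32, 0], [0, 0, 0], 8.5]
    - [[-3.18, -1.32, 0], [0, 0, 0], 8.5]
    - [[-3.18, -1.32, 0], [0, 0, 0], 8.5]
    - [[-3.18, -1.32, 0], [0, 0, 0], 8.5]
    - [[-3.18, -1.32, 0], [0, 0, 0], 8.5]

```text
t: 0.93
ee_pos: [0.4139, 0.3234, 0.4045]
orientation: [[-0.968, 0.251, -0.0], [0.251, 0.968, -0.0], [0.0, -0.0, -1.0]]
ft_force: [0.8, 0.8, -0.2]
grip_width: 0.0849
grip_force: 0.0
```

Request:
servo_tool:
  deltas:
    - [[-3.18, -1.32, 0], [0, 0, 0], 8.5]
    - [[-3.18, -1.32, 0], [0, 0, 0], 8.5]
    - [[-3.18, -1.32, 0], [0, 0, 0], 8.5]
    - [[0, 0, 0.9], [0, 0, -0.093], 8.5]
    - [[0, 0, 0.9], [0, 0, -0.093], 8.5]

```text
t: 1.35
ee_pos: [0.4967, 0.2611, 0.386]
orientation: [[-0.998, 0.067, -0.0], [0.067, 0.998, -0.0], [0.0, -0.0, -1.0]]
ft_force: [-0.8, -0.6, -0.6]
grip_width: 0.0851
grip_force: 0.0
```

Request:
servo_tool:
  deltas:
    - [[0, 0, 0.9], [0, 0, -0.093], 8.5]
    - [[0, 0, 0.9], [0, 0, -0.093], 8.5]
    - [[0, 0, 0.9], [0, 0, -0.093], 8.5]
    - [[0, 0, 0], [0, 0, -0.093], 8.5]
    - [[0, 0, 0], [0, 0, -0.093], 8.5]

```text
t: 1.77
ee_pos: [0.495, 0.2624, 0.3585]
orientation: [[-0.92, -0.391, -0.002], [-0.391, 0.92, -0.001], [0.002, -0.0, -1.0]]
ft_force: [0.5, -0.8, -0.1]
grip_width: 0.085
grip_force: 0.0
```

Run:
```python
from h import *
s=arm.read_state();c=get_calibration("wrist");w=get_image("wrist")
print(s["t"],s["ee_pos"],s["orientation"].round(3).tolist(),s["q"].round(2),s["ft_force"])
cv2.imwrite("pics/w1.png",w[:,:,::-1]);import pickle;pickle.dump(c,open("w1.pkl","wb"))
```

```text
1.7667 [0.49504256 0.26237212 0.35853079] [[-0.92, -0.391, -0.002], [-0.391, 0.92, -0.001], [0.002, -0.0, -1.0]] [0.49 0.1  0.1  1.57 0.   0.09] [ 0.45605688 -0.76492766 -0.07360182]
```

View pics/w1.png

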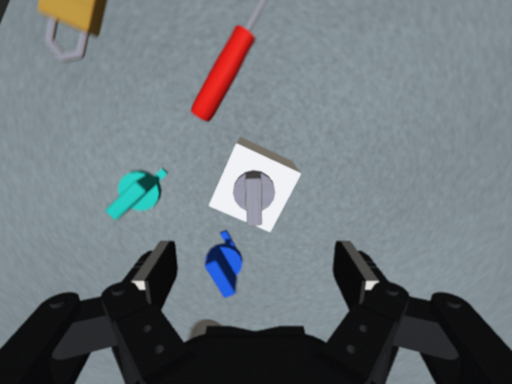

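Wrist view: the pin's bar runs from (253,178) to (254,226), about perpendicular to the closing line. Enlarge to refine the position.

Run:
```python
from h import *
im=cv2.imread("pics/w1.png");cv2.imwrite("pics/d.png",cv2.resize(im[130:240,200:310],(550,550),interpolation=cv2.INTER_CUBIC))
```

```text
(no output)
```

View pics/d.png

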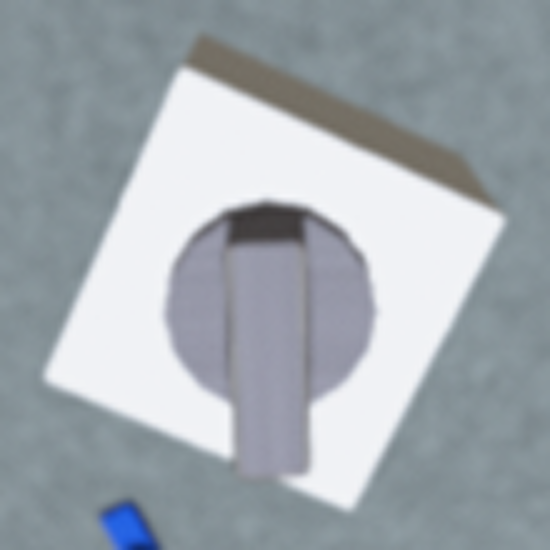

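The bar top's corners in the crop are (228,243), (304,241), (310,474), (235,478).

Run:
```python
from h import *;import pickle
c=pickle.load(open("w1.pkl","rb"))
p=np.array([[228,243],[304,241],[310,474],[235,478]])/5+[199.6,129.6]
P=cast("wrist",p,.106,c);print(P.round(4).tolist(),P.mean(0))
d=P[0]-P[3]+P[1]-P[2];print("len",np.linalg.norm(P[0]-P[3]),"wid",np.linalg.norm(P[0]-P[1]),"yaw",np.degrees(np.arctan2(d[1],d[0])))
print("hub",cast("wrist",[np.array([270,308])/5+[199.6,129.6]],.081,c))
R=arm.read_state()["orientation"];t=P.mean(0)-arm.read_state()["ee_pos"];print("tool cm",R.T@t*100)
# plate holes, both views (crop 6x)
a=np.array([[383,25],[559,72],[512,272],[333,222]])-[300,0]
A=cast("top",a/6+[318-.4,183-.4],.074)
b=np.array([[495,338],[408,570]])-[300,300]
B=cast("side",b/6+[268-.4,243-.4],.074)
print(A.round(4).tolist(),A.mean(0));print(B.round(4).tolist(),B.mean(0))
print("slot top",cast("top",[np.array([149,148])/6+[317.6,182.6]],.074),"side",cast("side",[np.array([153,151])/6+[267.6,242.6]],.074))
for i,j in((0,3),(1,2)):
  v=A[i]-A[j];print(np.degrees(np.arctan2(v[1],v[0])))
```

```text
[[0.4798, 0.2471, 0.106], [0.4744, 0.2588, 0.106], [0.5132, 0.2768, 0.106], [0.5191, 0.2648, 0.106]] [0.49664472 0.26185372 0.106     ]
len 0.04314013184900342 wid 0.012808762876785023 yaw -155.46569625924923
hub [[0.49471811 0.26104309 0.081     ]]
tool cm [-0.15881274 -0.11167256 25.28663145]
[[0.5404, -0.1065, 0.074], [0.5227, -0.1781, 0.074], [0.441, -0.157, 0.074], [0.4594, -0.0854, 0.074]] [ 0.49086393 -0.13175015  0.074     ]
[[0.5427, -0.1078, 0.074], [0.4432, -0.1579, 0.074]] [ 0.49292763 -0.13282203  0.074     ]
slot top [[ 0.4904512  -0.13262522  0.074     ]] side [[ 0.49230709 -0.13327837  0.074     ]]
-14.623114222232497
-14.423717091385488
```

Request:
servo_tool:
  deltas:
    - [[-0.08, -0.1, 2.5], [0, 0, -0.026], 8.5]
    - [[0, 0, 2.5], [0, 0, 0], 8.5]
    - [[0, 0, 2.5], [0, 0, 0], 8.5]
    - [[0, 0, 2], [0, 0, 0], 8.5]
    - [[0, 0, 1.0], [0, 0, 0], 8.5]

```text
t: 2.23
ee_pos: [0.4957, 0.2615, 0.2516]
orientation: [[-0.913, -0.409, -0.003], [-0.409, 0.913, -0.002], [0.004, -0.0, -1.0]]
ft_force: [-0.7, 0.5, -0.3]
grip_width: 0.0848
grip_force: 0.0
```

Request:
servo_tool:
  deltas:
    - [[0, 0, 0], [0, 0, 0], 5]
    - [[0, 0, 0], [0, 0, 0], 3]
    - [[0, 0, 0], [0, 0, 0], 2]
    - [[0, 0, 0], [0, 0, 0], 1.5]
    - [[0, 0, 0], [0, 0, 0], 0]
  grip_force: 60

```text
t: 2.65
ee_pos: [0.4966, 0.262, 0.256]
orientation: [[-0.912, -0.41, 0.002], [-0.41, 0.912, 0.001], [-0.002, 0.0, -1.0]]
ft_force: [-0.6, 0.9, 0.4]
grip_width: 0.0252
grip_force: 0.0
```

Request:
servo_tool:
  deltas:
    - [[0, 0, 0], [0, 0, 0], 0]
    - [[0, 0, 0], [0, 0, 0], 0]
    - [[0, 0, 0], [0, 0, 0], 0]
    - [[0, 0, 0], [0, 0, 0], 0]
    - [[0, 0, 0], [0, 0, 0], 0]
  grip_force: 60

```text
t: 3.07
ee_pos: [0.4965, 0.2619, 0.2558]
orientation: [[-0.912, -0.411, 0.002], [-0.411, 0.912, 0.001], [-0.002, 0.0, -1.0]]
ft_force: [0.2, -0.1, 6.0]
grip_width: 0.013
grip_force: 59.6
```

Request:
servo_tool:
  deltas:
    - [[0, 0, -1.0], [0, 0, 0], 0]
    - [[0, 0, -2.0], [0, 0, 0], 0]
    - [[0, 0, -3], [0, 0, 0], 0]
    - [[0, 0, -3], [0, 0, 0], 0]
    - [[0, 0, -3], [0, 0, 0], 0]

```text
t: 3.48
ee_pos: [0.4959, 0.2617, 0.376]
orientation: [[-0.912, -0.411, -0.001], [-0.411, 0.912, -0.0], [0.001, 0.0, -1.0]]
ft_force: [0.5, 0.3, -3.3]
grip_width: 0.0128
grip_force: 58.7
```

Request:
servo_tool:
  deltas:
    - [[0.76, -1.63, 0], [0, 0, 0], 0]
    - [[1.52, -3.26, 0], [0, 0, 0], 0]
    - [[1.52, -3.26, 0], [0, 0, 0], 0]
    - [[1.52, -3.26, 0], [0, 0, 0], 0]
    - [[1.52, -3.26, 0], [0, 0, 0], 0]

```text
t: 3.9
ee_pos: [0.4936, 0.0986, 0.3749]
orientation: [[-0.912, -0.411, -0.0], [-0.411, 0.912, -0.0], [0.0, 0.0, -1.0]]
ft_force: [0.5, 0.0, -2.5]
grip_width: 0.0127
grip_force: 58.9
```

Request:
servo_tool:
  deltas:
    - [[1.52, -3.26, 0], [0, 0, 0], 0]
    - [[1.52, -3.26, 0], [0, 0, 0], 0]
    - [[1.52, -3.26, 0], [0, 0, 0], 0]
    - [[1.52, -3.26, 0], [0, 0, 0], 0]
    - [[1.52, -3.26, 0], [0, 0, 0], 0]

```text
t: 4.32
ee_pos: [0.4912, -0.0815, 0.3751]
orientation: [[-0.912, -0.411, -0.0], [-0.411, 0.912, 0.0], [0.0, 0.0, -1.0]]
ft_force: [1.7, 0.4, -2.8]
grip_width: 0.013
grip_force: 58.9
```

Request:
servo_tool:
  deltas:
    - [[1.52, -3.26, 0], [0, 0, 0.085], 0]
    - [[0, 0, 0], [0, 0, 0.085], 0]
    - [[0, 0, 0], [0, 0, 0.085], 0]
    - [[0, 0, 0], [0, 0, 0.085], 0]
    - [[0, 0, 0], [0, 0, 0.085], 0]

```text
t: 4.73
ee_pos: [0.4911, -0.1162, 0.3748]
orientation: [[-1.0, 0.007, -0.001], [0.007, 1.0, 0.0], [0.001, 0.0, -1.0]]
ft_force: [-0.1, 0.2, -2.2]
grip_width: 0.0127
grip_force: 59.3
```

Request:
servo_tool:
  deltas:
    - [[0, 0, 0], [0, 0, 0.085], 0]
    - [[0, 0, 0], [0, 0, 0.085], 0]
    - [[0, 0, 0], [0, 0, 0.085], 0]
    - [[0, 0, 0], [0, 0, 0], 0]
    - [[0, 0, 0], [0, 0, 0], 0]

```text
t: 5.15
ee_pos: [0.4913, -0.1157, 0.3748]
orientation: [[-0.968, 0.251, -0.0], [0.251, 0.968, 0.0], [0.0, 0.0, -1.0]]
ft_force: [0.9, -0.8, -1.5]
grip_width: 0.0131
grip_force: 59.3
```

Run:
```python
from h import *
s=arm.read_state();c=get_calibration("wrist");w=get_image("wrist");b=get_image("side")
print(s["t"],s["ee_pos"],s["orientation"].round(4).tolist(),s["q"].round(2),s["ft_force"])
import pickle;pickle.dump(c,open("w2.pkl","wb"))
cv2.imwrite("pics/w2.png",w[:,:,::-1]);cv2.imwrite("pics/b2.png",b[:,:,::-1])
f=cv2.resize(w[90:390,130:380,::-1],(500,588),interpolation=cv2.INTER_CUBIC)
g=cv2.resize(b[150:330,220:320,::-1],(300,540),interpolation=cv2.INTER_CUBIC)
o=np.zeros((588,800,3),np.uint8);o[:,:500]=f;o[:540,500:]=g
cv2.imwrite("pics/e.png",o)
```

```text
5.15 [ 0.49125032 -0.11573638  0.3748042 ] [[-0.9679, 0.2515, -0.0004], [0.2515, 0.9679, 0.0001], [0.0004, 0.0, -1.0]] [-0.23 -0.03 -0.    1.6   0.    0.02] [ 0.85295952 -0.78327357 -1.46398075]
```

View pics/e.png

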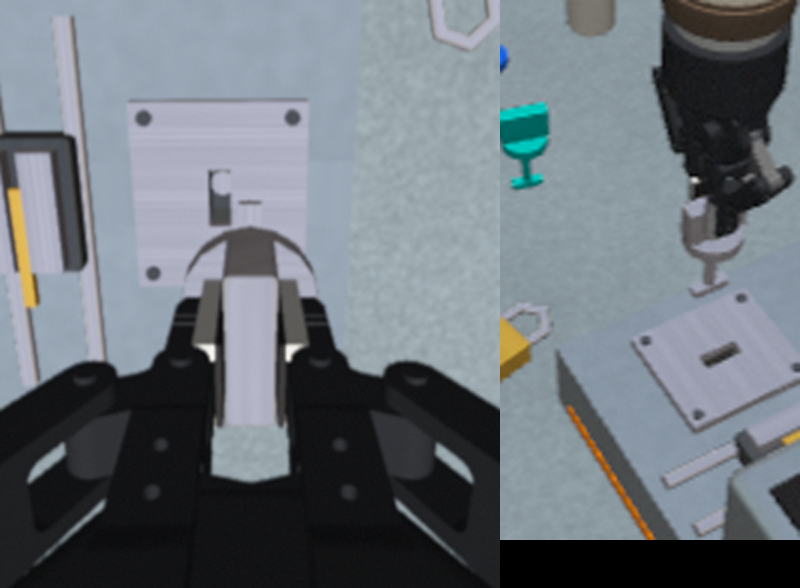

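Wrist view: slot at crop (209–230, 171–226), screw holes at (144,118), (292,118) and (153,273), the head's far end at about (240–262, 202). I'll cast these.

Run:
```python
from h import *;import pickle
c=pickle.load(open("w2.pkl","rb"));s=arm.read_state();R=s["orientation"];T=s["ee_pos"]
k=np.array([2,1.96]);f=lambda p:np.array(p,float)/k+[129.75,89.75]
im=cv2.imread("pics/w2.png");g=cv2.cvtColor(im,cv2.COLOR_BGR2GRAY)
H=[]
for p in f([[144,118],[292,118],[153,273]]):
  x,y=p.round().astype(int);w=np.clip(130-g[y-6:y+7,x-6:x+7].astype(float),0,None)
  Y,X=np.mgrid[y-6:y+7,x-6:x+7];H.append([(w*X).sum()/w.sum(),(w*Y).sum()/w.sum()])
A=cast("wrist",H,.074,c);print(np.array(H).round(1).tolist(),A.round(4).tolist(),"centre from diag",(A[1]+A[2])/2)
v=A[0]-A[2];print("yaw",np.degrees(np.arctan2(v[1],v[0])),"perp",A[1]-A[0])
S=cast("wrist",f([[209,171],[230,171],[230,226],[209,226]]),.074,c);print("slot",S.round(4).tolist(),S.mean(0))
tl=lambda P:((P-T)@R*100).round(2).tolist()
print("slot in tool",tl((A[1:2]+A[2:])/2),tl(S.mean(0)[None]),tl(S))
print("head end",tl(cast("wrist",f([[240,202],[262,202]]),.141,c)))
print("bar top",tl(cast("wrist",f([[224,427],[276,427],[272,277],[230,277]]),.225,c)))
print("tcp yaw",np.degrees(np.arctan2(-R[1,0],-R[0,0])))
```

```text
[[201.3, 148.7], [275.9, 148.4], [206.3, 226.2]] [[0.442, -0.1581, 0.074], [0.4602, -0.0862, 0.074], [0.5235, -0.1786, 0.074]] centre from diag [ 0.49181226 -0.13243285  0.074     ]
yaw 165.83846456950985 perp [0.01816677 0.07181088 0.        ]
slot [[0.478, -0.1342, 0.074], [0.4807, -0.1238, 0.074], [0.5102, -0.1318, 0.074], [0.5075, -0.1425, 0.074]] [ 0.49410674 -0.13307664  0.074     ]
slot in tool [[-0.48, -1.6, 30.07]] [[-0.72, -1.61, 30.07]] [[0.81, -2.12, 30.07], [0.82, -1.05, 30.07], [-2.25, -1.08, 30.07], [-2.25, -2.19, 30.07]]
head end [[1.25, -0.41, 23.38], [1.25, 0.45, 23.38]]
bar top [[-2.47, -0.7, 14.97], [-2.46, 0.68, 14.97], [1.99, 0.51, 14.98], [1.99, -0.5, 14.98]]
tcp yaw -14.562364734946502
```

Run:
```python
from h import *
g=cv2.imread("pics/w2.png",0)
print("cols 228..252, rows 172..210");
for r in range(172,212): print(r,g[r,230:252].tolist())
```

```text
cols 228..252, rows 172..210
172 [177, 177, 178, 178, 178, 177, 178, 178, 178, 178, 179, 178, 178, 178, 179, 178, 178, 179, 178, 178, 178, 179]
173 [178, 179, 180, 180, 177, 177, 177, 178, 177, 177, 178, 177, 177, 178, 178, 179, 180, 180, 180, 180, 180, 180]
174 [180, 179, 180, 175, 162, 158, 166, 164, 160, 161, 164, 165, 166, 162, 164, 174, 181, 181, 180, 180, 180, 181]
175 [181, 181, 180, 166, 130, 114, 132, 130, 131, 142, 153, 157, 152, 142, 141, 166, 178, 179, 181, 181, 180, 180]
176 [182, 182, 180, 165, 109, 75, 101, 123, 143, 157, 168, 171, 166, 159, 152, 168, 178, 179, 179, 180, 179, 180]
177 [181, 181, 182, 169, 108, 67, 109, 149, 170, 176, 180, 183, 181, 177, 175, 176, 178, 179, 178, 179, 179, 178]
178 [179, 181, 181, 170, 110, 79, 135, 170, 179, 181, 183, 185, 183, 182, 182, 179, 178, 177, 177, 176, 177, 177]
179 [178, 179, 181, 169, 111, 95, 149, 177, 180, 180, 182, 184, 183, 183, 183, 179, 177, 176, 176, 176, 176, 176]
180 [177, 179, 179, 169, 110, 101, 155, 177, 182, 180, 183, 184, 182, 182, 183, 180, 177, 177, 177, 176, 177, 176]
181 [178, 180, 180, 168, 113, 103, 154, 
[... 2592 characters left out ...]
0, 181, 181, 182, 181, 182, 182, 176, 158, 141, 131, 119, 108, 104, 98, 90, 82, 79, 78]
206 [180, 181, 179, 179, 180, 180, 181, 180, 177, 173, 154, 121, 97, 86, 82, 78, 78, 78, 75, 76, 77, 77]
207 [179, 179, 179, 180, 179, 179, 176, 171, 156, 135, 111, 88, 77, 74, 73, 75, 75, 76, 76, 77, 78, 77]
208 [179, 178, 179, 179, 179, 172, 155, 137, 115, 91, 79, 74, 74, 74, 74, 74, 75, 76, 77, 76, 76, 77]
209 [177, 178, 177, 175, 169, 150, 118, 94, 81, 74, 73, 79, 80, 78, 75, 74, 74, 75, 77, 76, 76, 76]
210 [177, 177, 171, 154, 134, 109, 84, 74, 72, 74, 84, 102, 109, 92, 77, 73, 75, 75, 76, 76, 76, 75]
211 [176, 170, 151, 117, 91, 78, 72, 73, 83, 97, 121, 142, 137, 103, 76, 73, 74, 75, 75, 76, 75, 77]
```

Run:
```python
from h import *;import pickle
c=pickle.load(open("w2.pkl","rb"));s=arm.read_state();R=s["orientation"];T=s["ee_pos"]
tl=lambda P:((P-T)@R*100).round(2)
S=tl(cast("wrist",[[233.8,174.4],[244.8,174.4],[245.2,202.4],[234,202.4]],.074,c));print(S.tolist(),S.mean(0))
g=cv2.imread("pics/w2.png",0)
for r in range(186,204): print(r,g[r,246:266].tolist())
print("head",tl(cast("wrist",[[249,192],[260,192]],.141,c)).tolist())
for r in (232,240,260,280,300): print(r,g[r,232:275].tolist())
```

```text
[[1.09, -2.16, 30.07], [1.09, -1.04, 30.08], [-1.95, -1.03, 30.07], [-1.95, -2.21, 30.07]] [-0.43   -1.61   30.0725]
186 [177, 182, 183, 182, 182, 183, 183, 183, 184, 182, 183, 184, 184, 184, 184, 184, 184, 184, 185, 183]
187 [172, 181, 182, 180, 181, 182, 181, 182, 182, 182, 182, 183, 183, 183, 182, 182, 182, 183, 182, 182]
188 [173, 182, 184, 183, 183, 184, 183, 183, 183, 185, 185, 186, 185, 185, 186, 184, 184, 185, 184, 183]
189 [177, 185, 184, 181, 179, 178, 179, 176, 169, 175, 179, 179, 178, 179, 180, 185, 185, 186, 184, 186]
190 [172, 182, 176, 158, 143, 137, 136, 136, 129, 133, 137, 138, 139, 141, 156, 173, 180, 181, 181, 182]
191 [170, 178, 172, 144, 121, 114, 114, 116, 116, 117, 115, 115, 117, 124, 145, 168, 177, 179, 178, 180]
192 [171, 179, 177, 164, 156, 151, 150, 153, 158, 158, 155, 153, 156, 160, 167, 176, 179, 180, 181, 180]
193 [169, 179, 179, 179, 179, 176, 174, 177, 184, 183, 180, 177, 179, 181, 179, 178, 179, 178, 178, 179]
194 [163, 175, 177, 180, 181, 180, 178, 181, 186, 187, 182, 181, 184, 184, 180, 176, 175, 175, 176, 174]
195 [160, 174, 176, 180, 182, 180, 177
[... 1277 characters left out ...]
, 179, 180, 180, 179, 179, 179, 177, 176, 176, 178, 177, 171, 140, 78, 53, 77, 91, 91, 90]
260 [88, 87, 89, 89, 84, 54, 24, 15, 12, 45, 117, 163, 176, 180, 181, 183, 183, 183, 181, 180, 179, 180, 179, 180, 181, 182, 181, 181, 179, 178, 177, 176, 177, 177, 172, 141, 78, 26, 12, 15, 35, 73, 88]
280 [17, 17, 17, 14, 23, 43, 59, 62, 51, 42, 91, 153, 175, 180, 183, 184, 182, 182, 180, 180, 179, 179, 181, 182, 183, 184, 183, 182, 181, 178, 177, 177, 177, 178, 168, 122, 59, 45, 59, 62, 51, 30, 19]
300 [15, 21, 23, 23, 54, 107, 94, 66, 66, 92, 135, 165, 174, 177, 180, 181, 182, 181, 181, 178, 176, 178, 179, 181, 183, 184, 183, 181, 179, 178, 177, 176, 177, 175, 171, 153, 115, 78, 63, 73, 96, 66, 33]
```

Request:
servo_tool:
  deltas:
    - [[-0.35, -0.8, 1.0], [0, 0, 0], 0]
    - [[0, -0.77, 2], [0, 0, 0], 0]
    - [[0, 0, 1.5], [0, 0, 0], 0]
    - [[0, 0, 0.5], [0, 0, 0], 0]
    - [[0, 0, 0], [0, 0, 0], 0]

```text
t: 5.67
ee_pos: [0.4904, -0.1322, 0.3228]
orientation: [[-0.967, 0.254, -0.003], [0.254, 0.967, 0.001], [0.003, -0.0, -1.0]]
ft_force: [-1.1, 0.6, -1.9]
grip_width: 0.0129
grip_force: 59.2
```

Run:
```python
from h import *
s=arm.read_state();b=get_image("side");w=get_image("wrist")
print(s["t"],s["ee_pos"],s["orientation"].round(4).tolist(),s["ft_force"])
cv2.imwrite("pics/b3.png",b[:,:,::-1])
o=np.zeros((560,800,3),np.uint8)
o[:,:400]=cv2.resize(b[220:304,263:323,::-1],(400,560),interpolation=cv2.INTER_CUBIC)
o[:,400:]=cv2.resize(w[60:270,180:330,::-1],(400,560),interpolation=cv2.INTER_CUBIC)
cv2.imwrite("pics/f.png",o)
```

```text
5.6667 [ 0.49037245 -0.13216159  0.32280734] [[-0.9673, 0.2536, -0.0029], [0.2536, 0.9673, 0.0007], [0.003, -0.0, -1.0]] [-1.05679202  0.61521644 -1.87746881]
```

View pics/f.png

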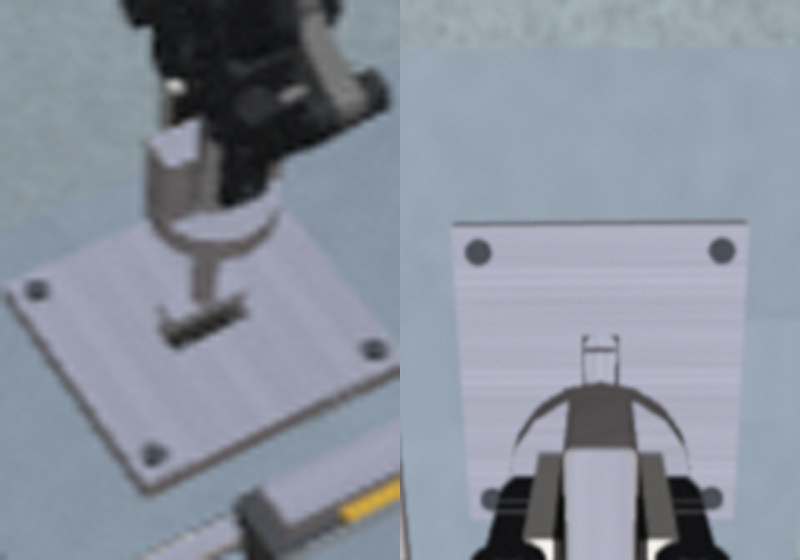

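Side and wrist views: the head sits just above the slot, aligned with it. I'll descend gently and watch the force.

Request:
servo_tool:
  deltas:
    - [[0, 0, 0.2], [0, 0, 0], 0]
    - [[0, 0, 0.2], [0, 0, 0], 0]
    - [[0, 0, 0.2], [0, 0, 0], 0]
    - [[0, 0, 0.15], [0, 0, 0], 0]
    - [[0, 0, 0], [0, 0, 0], 0]

```text
t: 6.18
ee_pos: [0.4907, -0.1318, 0.3169]
orientation: [[-0.967, 0.254, -0.0], [0.254, 0.967, 0.0], [0.0, -0.0, -1.0]]
ft_force: [-0.2, -1.0, -3.3]
grip_width: 0.0128
grip_force: 59.2
```

Request:
servo_tool:
  deltas:
    - [[0, 0, 0.1], [0, 0, 0], 0]
    - [[0, 0, 0.1], [0, 0, 0], 0]
    - [[0, 0, 0], [0, 0, 0], 0]

```text
t: 6.43
ee_pos: [0.4907, -0.1318, 0.315]
orientation: [[-0.967, 0.254, -0.0], [0.254, 0.967, 0.0], [0.0, -0.0, -1.0]]
ft_force: [-0.6, -0.1, -3.1]
grip_width: 0.0132
grip_force: 59.2
```

Request:
servo_tool:
  deltas:
    - [[0, 0, 0.1], [0, 0, 0], 0]
    - [[0, 0, 0.1], [0, 0, 0], 0]
    - [[0, 0, 0.1], [0, 0, 0], 0]
    - [[0, 0, 0], [0, 0, 0], 0]

```text
t: 6.77
ee_pos: [0.4907, -0.1319, 0.3119]
orientation: [[-0.967, 0.254, -0.0], [0.254, 0.967, 0.0], [0.0, 0.0, -1.0]]
ft_force: [0.1, 0.7, -3.4]
grip_width: 0.0129
grip_force: 59.2
```

Request:
servo_tool:
  deltas:
    - [[0, 0, 0.1], [0, 0, 0], 0]
    - [[0, 0, 0.1], [0, 0, 0], 0]
    - [[0, 0, 0.1], [0, 0, 0], 0]
    - [[0, 0, 0.1], [0, 0, 0], 0]
    - [[0, 0, 0], [0, 0, 0], 0]

```text
t: 7.18
ee_pos: [0.4907, -0.1318, 0.3079]
orientation: [[-0.967, 0.254, -0.0], [0.254, 0.967, 0.0], [0.0, 0.0, -1.0]]
ft_force: [-0.4, -0.0, -1.1]
grip_width: 0.0128
grip_force: 59.2
```

Request:
servo_tool:
  deltas:
    - [[0, 0, 0.15], [0, 0, 0], 0]
    - [[0, 0, 0.15], [0, 0, 0], 0]
    - [[0, 0, 0.15], [0, 0, 0], 0]
    - [[0, 0, 0.15], [0, 0, 0], 0]
    - [[0, 0, 0], [0, 0, 0], 0]

```text
t: 7.6
ee_pos: [0.4907, -0.1318, 0.3018]
orientation: [[-0.967, 0.254, -0.001], [0.254, 0.967, 0.0], [0.001, -0.0, -1.0]]
ft_force: [-0.1, -0.5, -3.0]
grip_width: 0.0132
grip_force: 59.2
```

Request:
servo_tool:
  deltas:
    - [[0, 0, 0.1], [0, 0, 0], 0]
    - [[0, 0, 0.1], [0, 0, 0], 0]
    - [[0, 0, 0.1], [0, 0, 0], 0]
    - [[0, 0, 0], [0, 0, 0], 0]

```text
t: 7.93
ee_pos: [0.4907, -0.1318, 0.299]
orientation: [[-0.967, 0.254, -0.0], [0.254, 0.967, 0.0], [0.0, 0.0, -1.0]]
ft_force: [-0.5, -0.1, -3.2]
grip_width: 0.0128
grip_force: 59.2
```

Request:
servo_tool:
  deltas:
    - [[0, 0, 0.1], [0, 0, 0], 0]
    - [[0, 0, 0.1], [0, 0, 0], 0]
    - [[0, 0, 0], [0, 0, 0], 0]

```text
t: 8.18
ee_pos: [0.4907, -0.1319, 0.297]
orientation: [[-0.967, 0.254, -0.0], [0.254, 0.967, 0.0], [0.0, 0.0, -1.0]]
ft_force: [0.6, 1.0, -2.6]
grip_width: 0.0128
grip_force: 59.2
```

Request:
servo_tool:
  deltas:
    - [[0, 0, 0.1], [0, 0, 0], 0]
    - [[0, 0, 0.1], [0, 0, 0], 0]
    - [[0, 0, 0.1], [0, 0, 0], 0]
    - [[0, 0, 0], [0, 0, 0], 0]

```text
t: 8.52
ee_pos: [0.4907, -0.1318, 0.2939]
orientation: [[-0.967, 0.254, -0.0], [0.254, 0.967, 0.0], [0.0, -0.0, -1.0]]
ft_force: [-1.4, 0.8, -3.7]
grip_width: 0.0128
grip_force: 59.2
```

Request:
servo_tool:
  deltas:
    - [[0, 0, 0.1], [0, 0, 0], 0]
    - [[0, 0, 0.1], [0, 0, 0], 0]
    - [[0, 0, 0.1], [0, 0, 0], 0]
    - [[0, 0, 0], [0, 0, 0], 0]

```text
t: 8.85
ee_pos: [0.4907, -0.1318, 0.2909]
orientation: [[-0.967, 0.254, -0.0], [0.254, 0.967, 0.0], [0.0, -0.0, -1.0]]
ft_force: [0.1, 0.0, -3.3]
grip_width: 0.0129
grip_force: 59.2
```

Request:
servo_tool:
  deltas:
    - [[0, 0, 0.1], [0, 0, 0], 0]
    - [[0, 0, 0.1], [0, 0, 0], 0]
    - [[0, 0, 0.1], [0, 0, 0], 0]
    - [[0, 0, 0], [0, 0, 0], 0]

```text
t: 9.18
ee_pos: [0.4907, -0.1318, 0.288]
orientation: [[-0.967, 0.254, -0.0], [0.254, 0.967, 0.0], [0.0, 0.0, -1.0]]
ft_force: [1.0, 0.1, -3.0]
grip_width: 0.0131
grip_force: 59.2
```

Request:
servo_tool:
  deltas:
    - [[0, 0, 0.1], [0, 0, 0], 0]
    - [[0, 0, 0.1], [0, 0, 0], 0]
    - [[0, 0, 0.1], [0, 0, 0], 0]
    - [[0, 0, 0], [0, 0, 0], 0]

```text
t: 9.52
ee_pos: [0.4908, -0.1319, 0.2853]
orientation: [[-0.967, 0.254, 0.0], [0.254, 0.967, -0.0], [-0.0, -0.0, -1.0]]
ft_force: [-0.5, -0.3, -0.0]
grip_width: 0.013
grip_force: 59.7
```

Request:
servo_tool:
  deltas:
    - [[0, 0, 0.1], [0, 0, 0], 0]
    - [[0, 0, 0.1], [0, 0, 0], 0]
    - [[0, 0, 0], [0, 0, 0], 0]

```text
t: 9.77
ee_pos: [0.4907, -0.1318, 0.2833]
orientation: [[-0.967, 0.254, 0.0], [0.254, 0.967, -0.0], [-0.0, 0.0, -1.0]]
ft_force: [-1.0, -0.2, 1.5]
grip_width: 0.0129
grip_force: 59.9
```

Request:
servo_tool:
  deltas:
    - [[0, 0, 0.1], [0, 0, 0], 0]
    - [[0, 0, 0.1], [0, 0, 0], 0]
    - [[0, 0, 0], [0, 0, 0], 0]

```text
t: 10.02
ee_pos: [0.4908, -0.1319, 0.2812]
orientation: [[-0.967, 0.254, 0.0], [0.254, 0.967, -0.0], [-0.0, -0.0, -1.0]]
ft_force: [-0.9, 0.6, 4.1]
grip_width: 0.0125
grip_force: 60.1
```

Request:
servo_tool:
  deltas:
    - [[0, 0, 0.1], [0, 0, 0], 0]
    - [[0, 0, 0.05], [0, 0, 0], 0]
    - [[0, 0, 0], [0, 0, 0], 0]

```text
t: 10.27
ee_pos: [0.4908, -0.1319, 0.2797]
orientation: [[-0.967, 0.254, 0.0], [0.254, 0.967, -0.0], [-0.0, -0.0, -1.0]]
ft_force: [-0.7, 0.8, 3.9]
grip_width: 0.0129
grip_force: 60.2
```

Request:
servo_tool:
  deltas:
    - [[0, 0, 0.05], [0, 0, 0], 0]
    - [[0, 0, 0.05], [0, 0, 0], 0]
    - [[0, 0, 0], [0, 0, 0], 0]

```text
t: 10.52
ee_pos: [0.4908, -0.1319, 0.2787]
orientation: [[-0.967, 0.254, 0.0], [0.254, 0.967, -0.0], [-0.0, -0.0, -1.0]]
ft_force: [0.1, -0.1, 3.7]
grip_width: 0.0131
grip_force: 60.2
```

Request:
servo_tool:
  deltas:
    - [[0, 0, 0.05], [0, 0, 0], 0]
    - [[0, 0, 0], [0, 0, 0], 0]

```text
t: 10.68
ee_pos: [0.4908, -0.1319, 0.2782]
orientation: [[-0.967, 0.254, 0.0], [0.254, 0.967, -0.0], [-0.0, -0.0, -1.0]]
ft_force: [-0.9, 0.3, 4.3]
grip_width: 0.0129
grip_force: 60.3
```

Request:
servo_tool:
  deltas:
    - [[0, 0, 0.05], [0, 0, 0], 0]
    - [[0, 0, 0], [0, 0, 0], 0]

```text
t: 10.85
ee_pos: [0.4908, -0.1319, 0.2777]
orientation: [[-0.967, 0.254, 0.0], [0.254, 0.967, -0.0], [-0.0, -0.0, -1.0]]
ft_force: [-0.5, -0.1, 5.1]
grip_width: 0.0125
grip_force: 60.3
```

Request:
servo_tool:
  deltas:
    - [[0, 0, 0.04], [0, 0, 0], 0]
    - [[0, 0, 0], [0, 0, 0], 0]

```text
t: 11.02
ee_pos: [0.4908, -0.1319, 0.2774]
orientation: [[-0.967, 0.254, 0.0], [0.254, 0.967, -0.0], [-0.0, -0.0, -1.0]]
ft_force: [-0.2, 0.9, 5.0]
grip_width: 0.013
grip_force: 60.3
```

Request:
servo_tool:
  deltas:
    - [[0, 0, 0.04], [0, 0, 0], 0]
    - [[0, 0, 0], [0, 0, 0], 0]

```text
t: 11.18
ee_pos: [0.4908, -0.1319, 0.277]
orientation: [[-0.967, 0.254, 0.0], [0.254, 0.967, -0.0], [-0.0, -0.0, -1.0]]
ft_force: [-0.7, 0.3, 5.2]
grip_width: 0.0128
grip_force: 60.3
```

Request:
servo_tool:
  deltas:
    - [[0, 0, 0.04], [0, 0, 0], 0]
    - [[0, 0, 0], [0, 0, 0], 0]

```text
t: 11.35
ee_pos: [0.4908, -0.1319, 0.2766]
orientation: [[-0.967, 0.254, 0.0], [0.254, 0.967, -0.0], [-0.0, 0.0, -1.0]]
ft_force: [-0.1, 0.2, 6.3]
grip_width: 0.0126
grip_force: 60.4
```

Request:
servo_tool:
  deltas:
    - [[0, 0, 0.04], [0, 0, 0], 0]
    - [[0, 0, 0], [0, 0, 0], 0]

```text
t: 11.52
ee_pos: [0.4908, -0.1319, 0.2765]
orientation: [[-0.967, 0.254, 0.001], [0.254, 0.967, -0.0], [-0.001, -0.0, -1.0]]
ft_force: [-1.6, 0.8, 7.1]
grip_width: 0.0126
grip_force: 60.8
```

Request:
servo_tool:
  deltas:
    - [[0, 0, 0.04], [0, 0, 0], 0]
    - [[0, 0, 0], [0, 0, 0], 0]

```text
t: 11.68
ee_pos: [0.4908, -0.1319, 0.2764]
orientation: [[-0.967, 0.254, 0.001], [0.254, 0.967, -0.0], [-0.001, -0.0, -1.0]]
ft_force: [-1.4, -0.1, 9.7]
grip_width: 0.0125
grip_force: 61.2
```

Hard stop found at TCP z = 0.2764. I'll back off 1 mm and turn in stages.

Request:
servo_tool:
  deltas:
    - [[0, 0, -0.1], [0, 0, 0], 0]
    - [[0, 0, -0.05], [0, 0, 0], 0]
    - [[0, 0, 0], [0, 0, 0], 0]

```text
t: 11.93
ee_pos: [0.4908, -0.1318, 0.2774]
orientation: [[-0.967, 0.254, 0.0], [0.254, 0.967, -0.0], [-0.0, 0.0, -1.0]]
ft_force: [0.2, -0.6, 5.0]
grip_width: 0.0128
grip_force: 60.5
```

Request:
servo_tool:
  deltas:
    - [[0, 0, 0], [0, 0, 0.06], 0]
    - [[0, 0, 0], [0, 0, 0.06], 0]
    - [[0, 0, 0], [0, 0, 0.06], 0]
    - [[0, 0, 0], [0, 0, 0.06], 0]
    - [[0, 0, 0], [0, 0, 0], 0]

```text
t: 12.35
ee_pos: [0.4909, -0.1319, 0.2773]
orientation: [[-0.877, 0.48, 0.001], [0.48, 0.877, -0.0], [-0.0, 0.0, -1.0]]
ft_force: [0.3, -0.2, 5.2]
grip_width: 0.0128
grip_force: 60.5
```

```bash
python3 -c "
from rig import arm;s=arm.read_state();print(s['ft_force'],s['moment'],s['q'])"
```

```text
[ 0.32484075 -0.18237221  5.17357512] [0.12792829 0.0188972  0.01239462] [-2.62452085e-01 -2.33197161e-02 -1.82878159e-01  1.41074795e+00
  1.26483079e-04  2.38058455e-01]
```

Request:
servo_tool:
  deltas:
    - [[0, 0, 0], [0, 0, 0.09], 0]
    - [[0, 0, 0], [0, 0, 0.09], 0]
    - [[0, 0, 0], [0, 0, 0.09], 0]
    - [[0, 0, 0], [0, 0, 0.09], 0]
    - [[0, 0, 0], [0, 0, 0.09], 0]

```text
t: 12.77
ee_pos: [0.4909, -0.1319, 0.2773]
orientation: [[-0.581, 0.814, 0.001], [0.814, 0.581, -0.0], [-0.0, 0.001, -1.0]]
ft_force: [0.1, -0.2, 4.1]
grip_width: 0.0127
grip_force: 60.5
```

Request:
servo_tool:
  deltas:
    - [[0, 0, 0], [0, 0, 0.09], 0]
    - [[0, 0, 0], [0, 0, 0.09], 0]
    - [[0, 0, 0], [0, 0, 0.09], 0]
    - [[0, 0, 0], [0, 0, 0.09], 0]
    - [[0, 0, 0], [0, 0, 0.09], 0]

```text
t: 13.18
ee_pos: [0.4909, -0.1319, 0.2773]
orientation: [[-0.169, 0.986, 0.001], [0.986, 0.169, -0.0], [-0.0, 0.001, -1.0]]
ft_force: [1.0, 0.3, 5.3]
grip_width: 0.013
grip_force: 60.5
```

Request:
servo_tool:
  deltas:
    - [[0, 0, 0], [0, 0, 0.09], 0]
    - [[0, 0, 0], [0, 0, 0.09], 0]
    - [[0, 0, 0], [0, 0, 0.09], 0]
    - [[0, 0, 0], [0, 0, 0.09], 0]
    - [[0, 0, 0], [0, 0, 0.075], 0]

```text
t: 13.6
ee_pos: [0.4909, -0.1319, 0.2773]
orientation: [[0.263, 0.965, 0.001], [0.965, -0.263, -0.0], [0.0, 0.001, -1.0]]
ft_force: [0.4, 0.9, 5.1]
grip_width: 0.013
grip_force: 60.5
```

```bash
python3 -c "
from rig import arm;import numpy as np;s=arm.read_state();print(s['ft_force'],s['moment'],s['q'],s['ee_pos']);R=s['orientation'];print(np.degrees(np.arctan2(R[1,0],R[0,0])))"
```

```text
[0.41162719 0.87050333 5.09371164] [ 0.01891603 -0.00169467 -0.01696506] [-2.62497667e-01 -2.33119635e-02 -1.82851835e-01  1.41068907e+00
  5.09216688e-05  1.57394235e+00] [ 0.49088882 -0.13189484  0.27730883]
74.77973933289354
```

Request:
servo_tool:
  deltas:
    - [[0, 0, 0], [0, 0, -0.015], 0]
    - [[0, 0, -0.1], [0, 0, 0], 0]
    - [[0, 0, -0.1], [0, 0, 0], 0]
    - [[0, 0, -0.1], [0, 0, 0], 0]
    - [[0, 0, 0], [0, 0, 0], 0]

```text
t: 14.02
ee_pos: [0.4908, -0.1319, 0.2803]
orientation: [[0.244, 0.97, 0.0], [0.97, -0.244, -0.0], [0.0, 0.0, -1.0]]
ft_force: [0.9, 0.5, 3.5]
grip_width: 0.0129
grip_force: 60.1
```

Request:
servo_tool:
  deltas:
    - [[0, 0, -0.1], [0, 0, 0], 0]
    - [[0, 0, -0.05], [0, 0, 0], 0]
    - [[0, 0, 0], [0, 0, 0], 0]

```text
t: 14.27
ee_pos: [0.4908, -0.1319, 0.2818]
orientation: [[0.244, 0.97, 0.0], [0.97, -0.244, -0.0], [0.0, 0.0, -1.0]]
ft_force: [2.2, -1.1, 1.9]
grip_width: 0.0133
grip_force: 59.9
```

Request:
servo_tool:
  deltas:
    - [[0, 0, -0.05], [0, 0, 0], 0]
    - [[0, 0, -0.04], [0, 0, 0], 0]
    - [[0, 0, 0], [0, 0, 0], 0]

```text
t: 14.52
ee_pos: [0.4908, -0.1319, 0.2826]
orientation: [[0.244, 0.97, 0.0], [0.97, -0.244, 0.0], [0.0, 0.0, -1.0]]
ft_force: [2.1, -0.4, 2.3]
grip_width: 0.0131
grip_force: 59.9
```

Request:
servo_tool:
  deltas:
    - [[0, 0, -0.04], [0, 0, 0], 0]
    - [[0, 0, -0.04], [0, 0, 0], 0]
    - [[0, 0, 0], [0, 0, 0], 0]

```text
t: 14.77
ee_pos: [0.4908, -0.1319, 0.2827]
orientation: [[0.244, 0.97, -0.001], [0.97, -0.244, 0.0], [0.0, -0.001, -1.0]]
ft_force: [4.7, -0.2, -5.7]
grip_width: 0.0133
grip_force: 59.1
```

The head has reached the groove's roof, so it is caught. Relax, open, retreat.

Request:
servo_tool:
  deltas:
    - [[0, 0, 0.08], [0, 0, 0], 0]
    - [[0, 0, 0], [0, 0, 0], 0]
    - [[0, 0, 0], [0, 0, 0], 1.6]
    - [[0, 0, 0], [0, 0, 0], 2.5]
    - [[0, 0, 0], [0, 0, 0], 4]
  grip_force: 20

```text
t: 15.18
ee_pos: [0.4905, -0.1318, 0.2825]
orientation: [[0.244, 0.97, -0.001], [0.97, -0.244, 0.0], [-0.0, -0.001, -1.0]]
ft_force: [-0.0, 0.8, 0.3]
grip_width: 0.0359
grip_force: 0.0
```

Request:
servo_tool:
  deltas:
    - [[0, 0, 0], [0, 0, 0], 6]
    - [[0, 0, 0], [0, 0, 0], 6]
    - [[0, 0, 0], [0, 0, 0], 6]
    - [[0, 0, -0.5], [0, 0, 0], 6]
    - [[0, 0, -1], [0, 0, 0], 6]

```text
t: 15.6
ee_pos: [0.4905, -0.1318, 0.2971]
orientation: [[0.244, 0.97, -0.002], [0.97, -0.244, 0.0], [0.0, -0.002, -1.0]]
ft_force: [-0.8, -0.6, 0.0]
grip_width: 0.0603
grip_force: 0.0
```

Request:
servo_tool:
  deltas:
    - [[0, 0, -2], [0, 0, 0], 6]
    - [[0, 0, -3], [0, 0, 0], 6]
    - [[0, 0, -3], [0, 0, 0], 6]
    - [[0, 0, -2], [0, 0, 0], 6]
    - [[0, 0, 0], [0, 0, 0], 6]

```text
t: 16.02
ee_pos: [0.4908, -0.1319, 0.4033]
orientation: [[0.244, 0.97, 0.007], [0.97, -0.244, -0.002], [-0.0, 0.007, -1.0]]
ft_force: [1.4, -0.5, 0.4]
grip_width: 0.0603
grip_force: 0.0
```

Run:
```python
from h import *
s=arm.read_state();b=get_image("side");w=get_image("wrist")
print(s["t"],s["ee_pos"],s["ft_force"],s["grip_width"])
o=np.zeros((560,800,3),np.uint8)
o[:,:400]=cv2.resize(b[220:304,263:323,::-1],(400,560),interpolation=cv2.INTER_CUBIC)
o[:,400:]=cv2.resize(w[60:270,180:330,::-1],(400,560),interpolation=cv2.INTER_CUBIC)
cv2.imwrite("pics/g.png",o)
```

```text
16.0167 [ 0.49083565 -0.13188846  0.40328834] [ 1.42094589 -0.49460124  0.39965409] 0.06028670745378665
```

View pics/g.png

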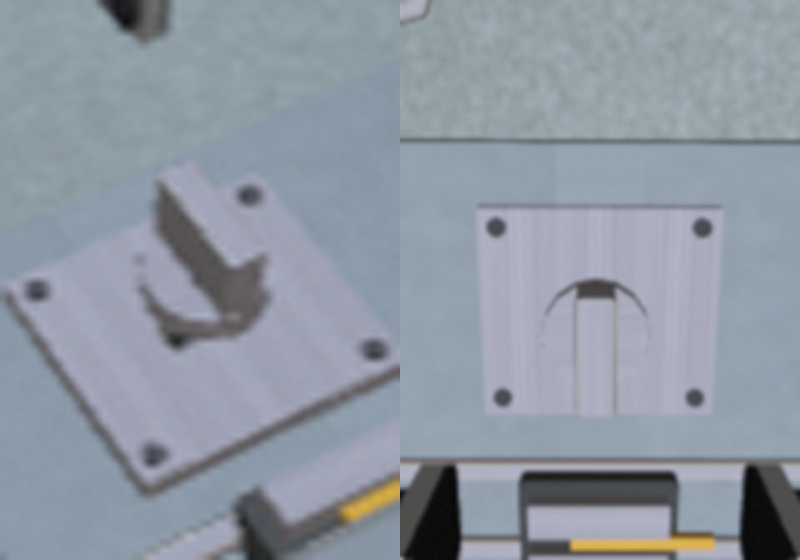

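The pin stands upright in the slot with its bar across it (along the plate's y), and the gripper is clear.

```bash
python3 -c "
from rig import arm;print(arm.hand_in())"
```

```text
the job is handed in; nothing more can be done
None
```

The lock pin is in the machine: it turned a quarter turn at the hard stop, rose into its catch and stands upright with the gripper clear. I handed the job in at about 16 s, but the hand-in returned no verdict.

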